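Clamp a button sample with the swing strap and cam lever

TASK

Clamp the button that lies in the clamping fixture: with the back of a finger, push the steel strap round until it rests on its stop over the button, and only then push the black cam lever down until it is level. Pinch and lift nothing: the button stays in its nest untouched, and the things lying round the fixture are left alone.

Things in the scene. Friction and masses are not known exactly. Their poses are not given: they have to be found in the camera images.
- fixture: Clamping fixture fixed to the desk, right of the tall white pull tester (solid, x 0.49 to 0.94, y -0.15 to 0.33). Aluminium plate 170 x 100 x 14 mm; origin at the centre of its underside, z up, x along its long side. White nest block 46 x 46 mm, top 28 mm above the desk, at x = +25 mm. Steel stop pins 10 mm thick, 66 mm high, at (+52, +15.5) and (-54, -29.5) mm. Position and yaw vary.
- pivot (a point): point on the strap's upright pivot axis (fixture x = -30 mm, y = 0), level with the strap's top face, 70 mm above the desk. The cam lever's level axis crosses the same line 90 mm above the desk, in a dark fork that stands to 98 mm
- strap (a joint): swing of the steel strap about its upright pivot axis, rad: 0 = over the nest and on its stop pin (strap points along the fixture's +x); grows as it swings open, clockwise seen from above, to at most 1.85. Starts open at 1.1 to 1.7, pointing to the fixture's -y side. Stiff to turn (about 2 N at the free end); stays where it is left.
- strap_end (a point): point on the middle line of the strap's top face, 80 mm from the pivot axis (push the strap's side here); moves with it. The strap is a level bar 20 mm wide, underside 54 mm and top 70 mm above the desk, reaching 105 mm from the axis, with a rounded end. A presser foot on a spindle passes through it 55 mm from the axis: foot 20 mm across, 38 mm above the desk; nut and spindle end on top to 84 mm.
- cam_lever (a joint): angle of the black cam lever, rad: 0 = fully raised (0.95 rad above level), 0.95 = fully down, level, at its hard stop. Starts at 0 to 0.12, stays where it is left, needs about 3 N downward near its end. Carried by the strap, it points away from the strap's free end: along the fixture's -x with the strap home. Going down, its cam drives the presser foot 5 mm down onto the button.
- lever_end (a point): point on the upper face of the cam lever's round end pad (22 mm across), at its middle, 76 mm from the lever's axis; moves with the lever: level distance from the pivot axis 40 mm with the lever raised, 76 mm with it down. The lever is a bar 13 mm wide and 10 mm thick reaching 87 mm from its axis; lying level, its top face is 95 mm above the desk
- button: loose covered button (dome, 27 mm across, 11 mm high) lying in the round recess of the nest block; its top is 33 mm above the desk; origin at the centre of its underside. To be left in the nest
- nest (a point): centre of the floor of the nest's recess (30 mm across, 6 mm deep), 22 mm above the desk
- grease_pot: grease tin with a screw lid, 57 mm across, 32 mm high, bystander; origin at the centre of its underside
- bar_stud: bar-shaped stud 11 x 36 x 11 mm lying flat, bystander; origin at the centre of its underside
- stud: mushroom-shaped stud 23 mm across, 14 mm high, bystander; origin at the centre of its underside

How it is judged:
On the way, in this order (a step that is already met when the one before it is completed fails the run):
1. the strap is swung over the button, onto its stop, with the lever still up (value of joint strap below 0.07 rad and value of joint cam_lever below 0.4 rad), for 0.2 s.
2. the cam lever is pushed down with the strap home (value of joint strap below 0.07 rad and value of joint cam_lever above 0.85 rad), for 0.2 s.
At the end, for the whole second after the job is handed in: The strap is home over the button (within 0.07 rad of its stop), the cam lever is down (past 0.85 of its 0.95 rad), the button still lies in its nest (within 6 mm of the middle, not raised 4 mm), and the grease tin, the bar stud and the stud are within 15 mm of where they were (all of step 2 and horizontal distance between button and nest below 0.006 m and z of button in the frame of nest below 0.004 m and distance of each of grease_pot, bar_stud, stud from where it was at the start of the episode below 0.015 m); the robot touches nothing.
It fails at once if the cam lever is pushed down before the strap is over the button (value of joint cam_lever above 0.4 rad and value of joint strap above 0.15 rad).
It fails at once if the button is lifted or pushed out of its nest (z of button in the frame of nest above 0.006 m or horizontal distance between button and nest above 0.008 m).
It fails at once if the fingers touch the button (contact force between the fingers and button above 0.5 N).
It fails at once if a bystander is lifted or pushed away (distance of any of grease_pot, bar_stud, stud from where it was at the start of the episode above 0.02 m).
It also fails if it takes over 58 s, if anything falls off the work surface, if the arm or the gripper's body presses on something with over 40 N, if the wrist force passes 120 N, or if a joint passes its speed limit or range.

ROBOT

A 7-joint arm with a two-finger parallel gripper is mounted at the origin on a cart in front of the work surface, level with it; the furniture and walls round the work are solid. World frame = base frame: x ahead of the robot, y to its left, z up, the work surface at z = 0. Lengths are in m, angles in rad, forces in N, time in s.
With the tool pointing down it reaches from about 0.4 to 0.85 m from the base axis. Payload 4.5 kg.
Tool frame: the origin (TCP) lies at the very end of the fingers, on their centre line; the grasp point (between the pads) lies 19 mm behind it (tcp_to_grasp is the z of the grasp point in the tool frame, in m); z points along the fingers, y is the line along which they close (so a half turn about z gives the same grasp; the last joint's range is limited). The gripper opens to 88 mm and grips with 3 to 60 N. Pads are 18 mm wide; open, the fingers measure 123 mm over their backs; the gripper's body (75 mm by 187 mm) begins 45 mm behind the grasp point.
Start: joints at [1.356, 0.689, -0.195, 1.565, 0.157, 0.902, -0.215], TCP at [0.154, -0.606, 0.239] pointing down, gripper open.
Joint ranges: [-3.01, 3.01], [-0.46, 2.08], [-1.47, 1.51], [0.13, 2.56], [-1, 4.14], [0.04, 2.09], [-2.66, 2.66]. Speed limits (rad/s): [2.57, 2.57, 3.14, 3.14, 3.14, 3.14, 3.14].

INTERFACE

Orientations are given as a unit quaternion [x, y, z, w].
In Python, from plant import * gives the robot as it stands. The module is installed in compiled form; this text tells all that it offers.
- The arm moves only by the shell command python3 -m jog 'ROWS' [OPENING] [FORCE]. ROWS is JSON, a list that holds one entry, the list of rows, each a list of 6 numbers: the shift along the tool's x, y, z in m, then the turn, a rotation vector about the tool's x, y, z in rad. In form: [[[dx, dy, dz, ax, ay, az], ...]]. A call has 1 to 12 rows; each row shifts and turns the commanded pose from where the row before left it, along the tool's axes as they then stand; what a row does not reach is not made up. A row lasts 1/8 s, in which the tool goes at most 62.5 mm and 10.7 degrees, less where a joint would pass 70% of its speed; a pose out of reach is approached as far as the arm can. A call with a gripper value outside its range is refused whole. OPENING is the finger opening in m, from 0 to 0.0881, set as the call begins (- or left out, the last holds). The fingers move at their own pace and stop on an object; FORCE is the grip in N (left out, the last holds). Time passes only in rows, so rows that do not move let the fingers close. It gives the time, the measured TCP pose, the force, the opening and the grip force at its end, in the units of the state.
- get_state(): the state, without advancing time (a new reading comes with each control period).
- snapshot(name): name is "scene" or "side" or "wrist"; returns a dict with "frame" (420x560x3 uint8, red, green, blue), "mtx" (3x3 intrinsics, pixels), "xyz" and "orientation" of the camera in the world; the wrist camera has in their place "mount" (4x4, takes a point from camera to tool coordinates, whose origin is the TCP and whose axes are the flange's). Camera axes: x right, y down, z forward; pixel columns grow to the right and rows downward; lengths in m; the calibration is good to about 2 mm. A picture is of the moment at which its call begins: read the wrist's pose just before it. There is no depth.
- finish_job(): hands the job in; it is judged then, once.
The state is a dict: "clock": time; "q": joint angles; "qd": joint speeds; "joint_torque": joint torques, N m; "tool_pos": TCP position; "eef_rot": TCP orientation; "contact_force": force on the tool from outside, world axes, zero at the start; "moment": the same for the moment, N m; "opening": opening from 0.0 (shut) to 1.0 (fully open); "finger_force": force on a finger pad.
Only numpy, scipy, OpenCV 4.12 (cv2) and the standard library are available. Lean on these libraries where they do the work, as an engineer would, in place of code of your own. Each camera call takes 0.05 s, during which the arm holds its last target. There are 200 camera calls.

## Working session

There is one attempt and no reset: what is moved stays moved. The work goes in short steps, Python scripts to look and compute and a shell command to move; the robot and the scene stay as the last step left them, time stands still between calls to the robot, and variables do not carry over. Pictures are saved under pics/ and viewed, at most 10 in all, crops included, and the job is handed in when it is done.

```bash
mkdir -p pics; python3 - <<'E'
from plant import *
import cv2,numpy as np
np.set_printoptions(precision=4,suppress=True)
s=get_state();print(s['clock'],s['tool_pos'],s['eef_rot'],s['opening'])
for n in("scene","side"):
    d=snapshot(n);cv2.imwrite(f"pics/{n}0.png",d["frame"][:,:,::-1]);print(n,d["mtx"].tolist(),d["xyz"],d["orientation"])
E
```

```text
0.0 [ 0.1537 -0.6051  0.2379] [ 0.9923  0.1241 -0.0002 -0.0009] 0.9980287171034636
scene [[488.0521740597747, 0.0, 282.7111634358088], [0.0, 488.0521740597747, 204.17176621773223], [0.0, 0.0, 1.0]] [0.1694 0.2838 0.5741] [-0.2628  0.8361 -0.4588  0.1464]
side [[421.95062448661645, 0.0, 284.01405293036345], [0.0, 421.95062448661645, 208.0932024179676], [0.0, 0.0, 1.0]] [ 0.4708 -1.1164  0.4358] [ 0.8224 -0.039   0.0435 -0.5659]
```

View pics/scene0.png

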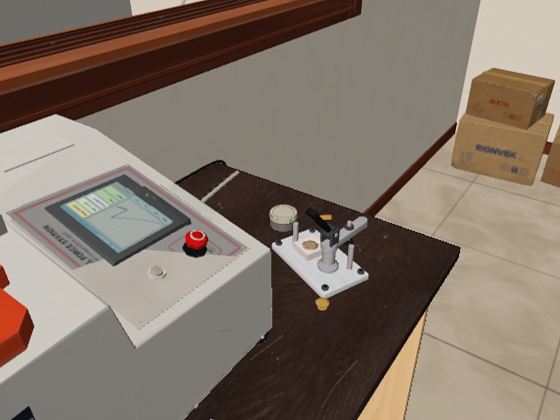

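View pics/side0.png

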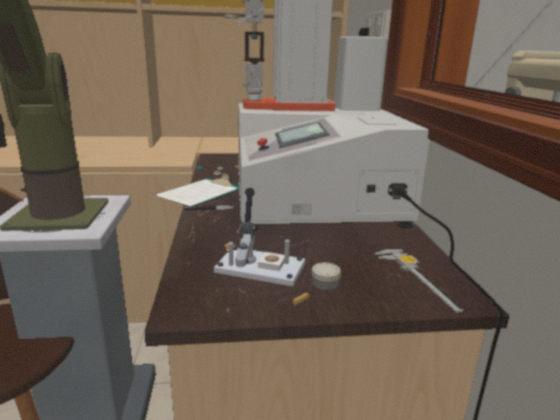

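```bash
python3 - <<'E'
import cv2,numpy as np
a=cv2.imread("pics/scene0.png")[195:315,255:385];b=cv2.imread("pics/side0.png")[180:310,205:350]
a=cv2.resize(a,(780,720),interpolation=2)[:600];b=cv2.resize(b,None,fx=4.5,fy=4.5,interpolation=2)[:600]
cv2.imwrite("pics/a.png",a);cv2.imwrite("pics/b.png",b)
E
```

```text
(no output)
```

View pics/a.png

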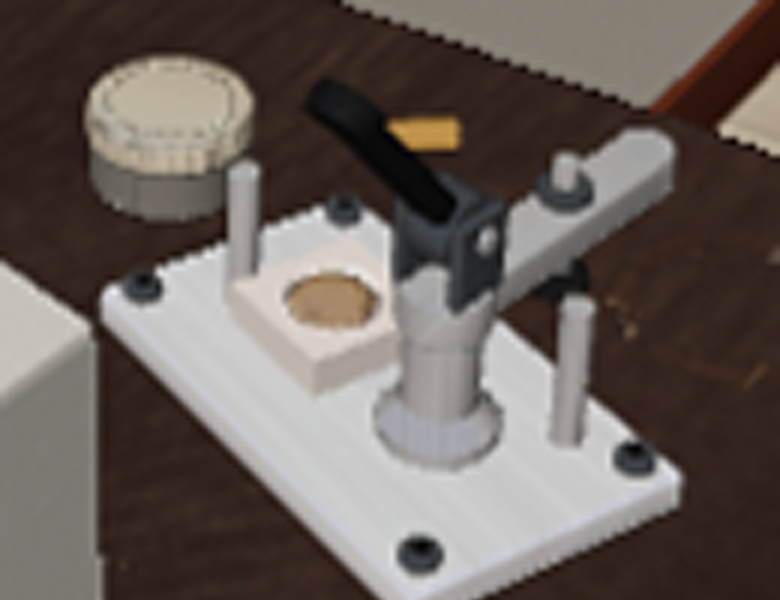

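View pics/b.png

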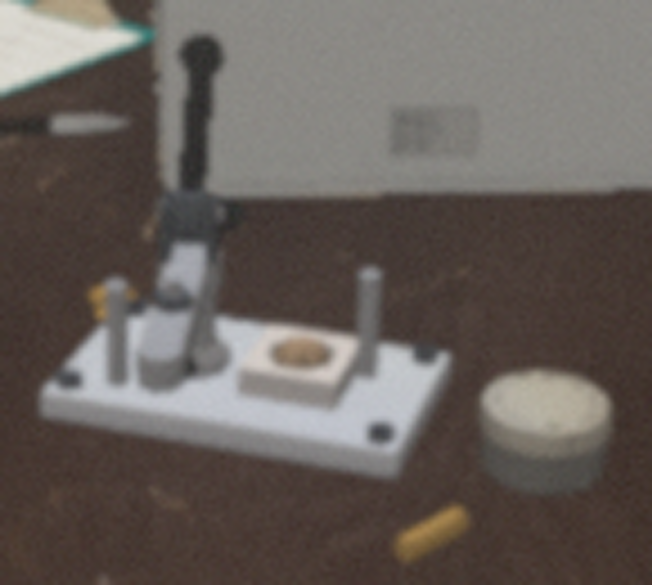

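```bash
cat >h.py <<'E'
import numpy as np,pickle
from scipy.optimize import least_squares
from scipy.spatial.transform import Rotation as R
np.set_printoptions(precision=4,suppress=True)
C={"scene":(488.052,282.711,204.172,[0.1694,0.2838,0.5741],[-0.2628,0.8361,-0.4588,0.1464]),
"side":(421.951,284.014,208.093,[0.4708,-1.1164,0.4358],[0.8224,-0.039,0.0435,-0.5659])}
def proj(c,P):
    f,cx,cy,t,q=C[c];p=R.from_quat(q).inv().apply(np.atleast_2d(P)-t);return np.c_[f*p[:,0]/p[:,2]+cx,f*p[:,1]/p[:,2]+cy]
def W(v,p):
    c,s=np.cos(v[2]),np.sin(v[2]);return np.array([v[0]+c*p[0]-s*p[1],v[1]+s*p[0]+c*p[1],p[2]])
def st(a,r,z): return [-.03+r*np.cos(a),-r*np.sin(a),z]
E
python3 - <<'E'
from h import *
ob={"scene":[((52,15.5,66),(245,166)),((-54,-29.5,66),(577,301)),((-85,-50,14),(680,480)),((85,50,14),(103,300)),((25,0,31),(332,298)),('s',(567,156)),((52,15.5,14),(242,298)),((-54,-29.5,14),(568,441))],
"side":[((52,15.5,66),(370,271)),((-54,-29.5,66),(117,283)),((85,50,14),(452,352)),((85,-50,14),(395,462)),((-85,-50,14),(42,400)),((25,0,31),(302,352)),('s',(174,288))]}
S={"scene":(6,255,195),"side":(4.5,205,180)}
def res(v,full=False):
    o=[]
    for c in ob:
        k,u0,v0=S[c]
        for m,px in ob[c]:
            p=st(v[3],.055,.084) if m=='s' else np.array(m)/1e3
            o.append(proj(c,W(v,p))[0]-((np.array(px)+.5)/k-.5+[u0,v0]))
    return np.array(o) if full else np.ravel(o)
for y0 in(0,1,-1,-2):
    r=least_squares(res,[.5,-.4,y0,1.4],loss='soft_l1');print(r.x,r.cost)
    if y0==0 or r.cost<b.cost:b=r
print(res(b.x,True));v=b.x;np.save("v.npy",v)
print("pivot",W(v,(-.03,0,.07)),"strap80",W(v,st(v[3],.08,.07)),"tip",W(v,st(v[3],.105,.07)),"home80",W(v,(.05,0,.07)),"leverup",W(v,st(v[3]+np.pi,.04,.155)),"leverhome",W(v,(-.07,0,.155)),"leverdown",W(v,(-.106,0,.095)))
for n,(m) in {"pin1":(.052,.0155),"pin2":(-.054,-.0295)}.items(): print(n,W(v,(*m,.066)))
# bystanders on desk
for c,px,z in (("scene",(170,100),.032),("scene",(425,135),.011),("side",(545,410),.032),("side",(432,535),.006),("side",(103,298),.01)):
    k,u0,v0=S[c];f,cx,cy,t,q=C[c];u=(np.array(px)+.5)/k-.5+[u0,v0];d=R.from_quat(q).apply([(u[0]-cx)/f,(u[1]-cy)/f,1]);print(c,px,np.array(t)+d*(z-t[2])/d[2])
E
```

```text
[ 0.5219 -0.3273 -0.4171  1.3133] 15.850787282630789
[ 0.5219 -0.3273 -0.4171  1.3133] 15.850787282630824
[ 0.5219 -0.3273 -0.4171  1.3133] 15.850787282631119
[ 0.5219 -0.3273 -0.4171  1.3133] 15.850787282630991
[[ 0.1708 -0.4282]
 [-0.044  -0.8366]
 [ 0.9458 -1.4082]
 [-0.9327 -3.3554]
 [ 0.3747 -2.2283]
 [-0.2498 -0.0176]
 [ 0.383   0.2153]
 [-0.6229 -0.7433]
 [-0.1908 -0.1457]
 [-0.3095 -1.8525]
 [ 0.1932 -0.3264]
 [-0.1892 -2.2989]
 [-1.2021 -3.1614]
 [-0.2139 -1.8106]
 [-0.1796 -3.5105]]
pivot [ 0.4945 -0.3152  0.07  ] strap80 [ 0.4818 -0.3942  0.07  ] tip [ 0.4778 -0.4188  0.07  ] home80 [ 0.5676 -0.3476  0.07  ] leverup [ 0.5009 -0.2757  0.155 ] leverhome [ 0.4579 -0.299   0.155 ] leverdown [ 0.425  -0.2844  0.095 ]
pin1 [ 0.5757 -0.3342  0.066 ]
pin2 [ 0.4606 -0.3324  0.066 ]
scene (170, 100) [ 0.645  -0.3924  0.032 ]
scene (425, 135) [ 0.5787 -0.4505  0.011 ]
side (545, 410) [ 0.6446 -0.4074  0.032 ]
side (432, 535) [ 0.5882 -0.4606  0.006 ]
side (103, 298) [ 0.4529 -0.241   0.01  ]
```

```bash
cat >go.py <<'E'
import sys
from h import *
from plant import get_state
# usage: go.py x y z yaw_y : shift in the present tool frame and turn az so tool y heads to yaw_y
s=get_state();r=R.from_quat(s['eef_rot']);M=r.as_matrix()
a=[float(x) for x in sys.argv[1:]]
print("t",s['clock'],"tcp",s['tool_pos'],"yaw_y",np.arctan2(M[1,1],M[0,1]),"z",M[:,2],"F",s['contact_force'],"q",s['q'],"op",s['opening'])
if a: 
    print("shift",r.inv().apply(np.array(a[:3])-s['tool_pos']))
    if len(a)>3: print("az",-((a[3]-np.arctan2(M[1,1],M[0,1])+np.pi)%(2*np.pi)-np.pi))
E
python3 go.py .44 -.393 .24 -.16
```

```text
t 0.1 tcp [ 0.1537 -0.6052  0.238 ] yaw_y -1.321920865156875 z [-0.0005  0.0015 -1.    ] F [-0.5931 -0.1166  0.076 ] q [ 1.3558  0.6899 -0.1945  1.5662  0.1573  0.9025 -0.2151] op 0.9972350622847382
shift [ 0.3298 -0.1352 -0.0018]
az -1.1619208651568753
```

```bash
python3 -m jog '[[[0.041,-0.017,0,0,0,0],[0.041,-0.017,0,0,0,0],[0.041,-0.017,0,0,0,0],[0.041,-0.017,0,0,0,0],[0.041,-0.017,0,0,0,0],[0.041,-0.017,0,0,0,0],[0.041,-0.017,0,0,0,0],[0.041,-0.017,0,0,0,0],[0,0,0,0,0,0],[0,0,0,0,0,0]]]' 0 10
python3 -m jog '[[[0,0,0,0,0,-0.145],[0,0,0,0,0,-0.145],[0,0,0,0,0,-0.145],[0,0,0,0,0,-0.145],[0,0,0,0,0,-0.145],[0,0,0,0,0,-0.145],[0,0,0,0,0,-0.145],[0,0,0,0,0,-0.145],[0,0,0,0,0,0],[0,0,0,0,0,0]]]'
python3 go.py .44 -.393 .24 -.16
python3 - <<'E'
from plant import *
from h import *
import cv2
s=get_state();d=snapshot("wrist");cv2.imwrite("pics/w1.png",d["frame"][:,:,::-1])
m=np.array(d["mount"]);print(d["mtx"],m);T=np.eye(4);T[:3,:3]=R.from_quat(s['eef_rot']).as_matrix();T[:3,3]=s['tool_pos']
pickle.dump((T@m,np.array(d["mtx"])),open("w1.pkl","wb"))
E
```

```text
clock: 1.35
tool_pos: [0.4375, -0.3935, 0.2384]
eef_rot: [0.992, 0.124, -0.001, -0.0]
contact_force: [-0.2, -0.1, -0.3]
opening: 0.006
finger_force: 0.0
clock: 2.6
tool_pos: [0.4374, -0.394, 0.2386]
eef_rot: [0.763, 0.646, -0.0, -0.0]
contact_force: [-0.3, -0.1, -0.4]
opening: 0.007
finger_force: 0.0
t 2.6 tcp [ 0.4374 -0.394   0.2386] yaw_y -0.16603282853208826 z [-0.0006 -0.0003 -1.    ] F [-0.2815 -0.0623 -0.3995] q [ 0.9381  0.673  -0.4942  1.6694  0.3882  0.8986  0.1238] op 0.006925101243272682
shift [ 0.0014  0.0024 -0.0014]
az -0.006032828532088086
[[364.6553   0.     283.1944]
 [  0.     364.6553 215.0602]
 [  0.       0.       1.    ]] [[ 0.0003 -0.9673 -0.2535  0.0656]
 [ 1.      0.0003 -0.     -0.0001]
 [ 0.0001 -0.2535  0.9673 -0.1457]
 [ 0.      0.      0.      1.    ]]
```

View pics/w1.png

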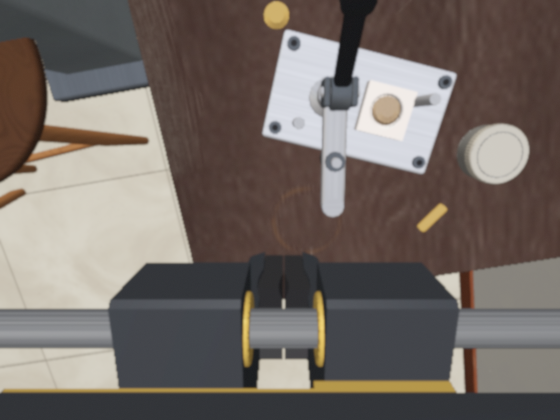

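```bash
cat >fit.py <<'E'
from h import *
T,K=pickle.load(open("w1.pkl","rb"))
ob=[((85,-50,14),(425,172)),((85,50,14),(456,72)),((-85,50,14),(288,30)),((-85,-50,14),(263,136)),((25,0,31),(388,109)),((52,15.5,66),(436,99)),((-54,-29.5,66),(299,122)),('s',(335,160)),('e',(333,216))]
def res(v):
    o=[]
    for m,px in ob:
        p=st(v[3],.055,.084) if m=='s' else st(v[3],.105,.068) if m=='e' else np.array(m)/1e3
        p=T[:3,:3].T@(W(v,p)-T[:3,3]);o.append(K[:2,:2]@(p[:2]/p[2])+K[:2,2]-px)
    return np.ravel(o)
r=least_squares(res,np.load("v.npy"),loss='soft_l1');v=r.x;print(v,r.cost);print(res(v).reshape(-1,2).T);np.save("v2.npy",v)
print("pivot",W(v,(-.03,0,.07)),"strapdir",v[2]-v[3])
E
python3 fit.py
```

```text
[ 0.5223 -0.3272 -0.3914  1.3404] 11.589495786221127
[[ 0.1046  2.7561 -3.3988 -1.0277 -0.2563  0.0012  0.3842  1.7672 -0.5705]
 [ 1.6436 -0.418  -2.2803 -0.5276  0.7552 -1.6597  0.333   2.288   0.2002]]
pivot [ 0.4945 -0.3157  0.07  ] strapdir -1.7318443847230158
```

```bash
python3 -m jog '[[[-0.004,0.003,0.038,0,0,0],[0,0,0.038,0,0,0],[0,0,0.038,0,0,0],[0,0,0.038,0,0,0],[0,0,0.038,0,0,0],[0,0,0,0,0,0],[0,0.004,0,0,0,0],[0,0.002,0,0,0,0],[0,0,0,0,0,0]]]'
python3 go.py
python3 - <<'E'
from plant import *
import cv2
d=snapshot("side");cv2.imwrite("pics/s2.png",cv2.resize(d["frame"][150:310,165:365,::-1],(750,600),interpolation=2))
E
```

```text
clock: 3.78
tool_pos: [0.4476, -0.3991, 0.0501]
eef_rot: [0.762, 0.648, 0.0, 0.001]
contact_force: [-0.4, -0.3, 0.4]
opening: 0.005
finger_force: 0.0
t 3.775 tcp [ 0.4476 -0.3991  0.0501] yaw_y -0.1621825065312852 z [ 0.0022 -0.0015 -1.    ] F [-0.4321 -0.3128  0.3847] q [ 0.8445  0.9388 -0.3429  1.7646  0.5616  0.5343 -0.0211] op 0.005112850315207236
```

View pics/s2.png

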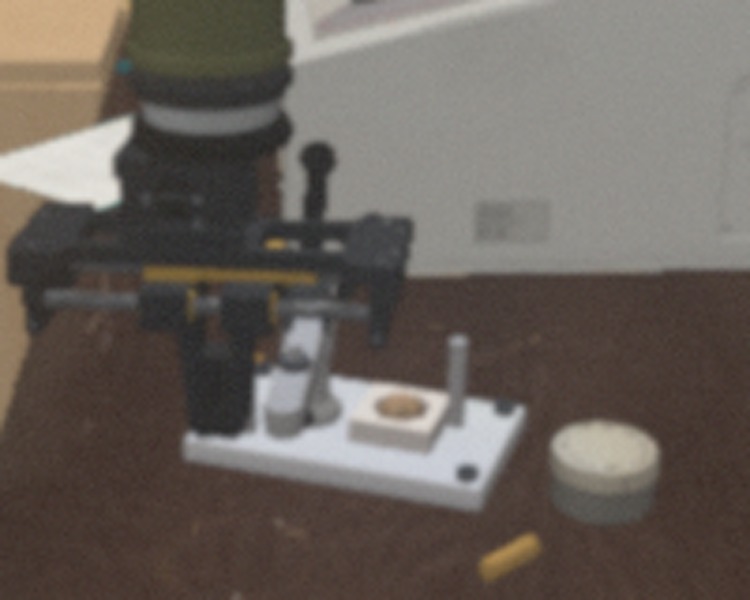

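```bash
python3 -m jog '[[[0,0.003,0,0,0,0],[0,0.003,0,0,0,0],[-0.0026,0.0091,0,0,0,-0.1],[-0.0026,0.0091,0,0,0,-0.1],[-0.0026,0.0091,0,0,0,-0.1],[-0.0026,0.0091,0,0,0,-0.1],[-0.0026,0.0091,0,0,0,-0.1],[-0.0026,0.0091,0,0,0,-0.1]]]'
python3 go.py
python3 - <<'E'
from h import *
from plant import get_state
s=get_state();M=R.from_quat(s['eef_rot']).as_matrix();print("pivot in tool",M.T@(np.array([.4945,-.3155,.07])-s['tool_pos']))
E
```

```text
clock: 4.82
tool_pos: [0.506, -0.4101, 0.0482]
eef_rot: [0.535, 0.845, -0.001, -0.002]
contact_force: [-2.6, 0.2, -0.5]
opening: 0.003
finger_force: 1.2
t 4.825 tcp [ 0.506  -0.4101  0.0482] yaw_y 0.4408324101845108 z [-0.0037  0.0005 -1.    ] F [-2.5647  0.1629 -0.5155] q [ 0.8837  1.0196 -0.5294  1.5854  0.6973  0.7372  0.4704] op 0.0029244111458881553
pivot in tool [ 0.0905  0.0299 -0.0217]
```

```bash
python3 -m jog '[[[-0.0026,0.0091,0,0,0,-0.1],[-0.0026,0.0091,0,0,0,-0.1],[-0.0026,0.0091,0,0,0,-0.1],[-0.0026,0.0091,0,0,0,-0.1],[-0.0026,0.0091,0,0,0,-0.1],[-0.0026,0.0091,0,0,0,-0.1],[-0.0013,0.0045,0,0,0,-0.05]]]'
python3 go.py
python3 -m jog '[[[-0.0013,0.0045,0,0,0,-0.05],[-0.0007,0.0022,0,0,0,-0.025],[0,0.001,0,0,0,0],[0,0,0,0,0,0]]]'
```

```text
clock: 5.7
tool_pos: [0.5612, -0.3851, 0.0481]
eef_rot: [0.238, 0.971, -0.001, -0.001]
contact_force: [-2.0, -0.7, -0.4]
opening: 0.004
finger_force: 0.9
t 5.7 tcp [ 0.5612 -0.3851  0.0481] yaw_y 1.0897519757477796 z [-0.0027 -0.0007 -1.    ] F [-2.0124 -0.6855 -0.4037] q [ 0.8654  1.0857 -0.6883  1.4819  0.8197  0.8803  0.9887] op 0.003781866788120766
clock: 6.2
tool_pos: [0.5673, -0.3789, 0.0486]
eef_rot: [0.203, 0.979, -0.0, -0.0]
contact_force: [-1.1, -1.2, -0.3]
opening: 0.009
finger_force: 0.7
```

```bash
for i in 1; do python3 -m jog '[[[0,0.002,0,0,0,0],[0,0,0,0,0,0]]]' ; done
python3 -m jog '[[[0,0.002,0,0,0,0],[0,0,0,0,0,0]]]'
```

```text
clock: 6.45
tool_pos: [0.5684, -0.3767, 0.0488]
eef_rot: [0.202, 0.979, -0.0, 0.0]
contact_force: [-0.2, -1.0, -1.5]
opening: 0.004
finger_force: 0.7
clock: 6.7
tool_pos: [0.5688, -0.376, 0.0488]
eef_rot: [0.203, 0.979, -0.001, 0.0]
contact_force: [-1.3, -4.2, -0.9]
opening: 0.008
finger_force: 1.9
```

```bash
python3 -m jog '[[[0,0.002,0,0,0,0],[0,0,0,0,0,0]]]'
python3 go.py
python3 -m jog '[[[0,0,0,0,0,0],[0,-0.01,0,0,0,0],[0,-0.02,0,0,0,0],[0,0,-0.03,0,0,0],[0,0,-0.04,0,0,0],[0,0,-0.04,0,0,0],[0,0,-0.04,0,0,0],[0,0,-0.04,0,0,0],[0,0,0,0,0,0]]]'
python3 go.py
python3 - <<'E'
from plant import *
from h import *
import cv2
s=get_state();d=snapshot("wrist");cv2.imwrite("pics/w2.png",d["frame"][:,:,::-1])
m=np.array(d["mount"]);T=np.eye(4);T[:3,:3]=R.from_quat(s['eef_rot']).as_matrix();T[:3,3]=s['tool_pos']
pickle.dump((T@m,np.array(d["mtx"])),open("w2.pkl","wb"))
E
```

```text
clock: 6.95
tool_pos: [0.5688, -0.3759, 0.0488]
eef_rot: [0.203, 0.979, -0.002, -0.0]
contact_force: [-2.0, -6.5, -0.1]
opening: 0.006
finger_force: 3.4
t 6.95 tcp [ 0.5688 -0.3759  0.0488] yaw_y 1.1611734436132894 z [-0.0012 -0.004  -1.    ] F [-2.0094 -6.4917 -0.0772] q [ 0.8525  1.0884 -0.7014  1.4806  0.8347  0.8881  1.0324] op 0.005840904242736356
clock: 8.07
tool_pos: [0.5597, -0.4014, 0.2427]
eef_rot: [0.203, 0.979, -0.0, 0.004]
contact_force: [0.7, 0.7, -0.1]
opening: 0.005
finger_force: 0.0
t 8.075 tcp [ 0.5597 -0.4014  0.2427] yaw_y 1.1623180775004553 z [ 0.0069 -0.002  -1.    ] F [ 0.687   0.6989 -0.12  ] q [ 0.9331  0.878  -0.8267  1.3331  0.6525  1.1997  1.2235] op 0.0049056592650136965
```

View pics/w2.png

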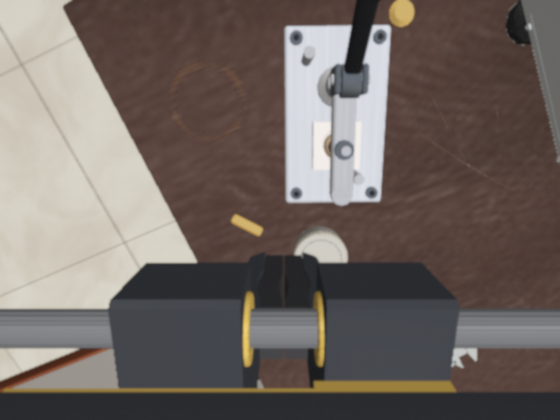

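```bash
python3 go.py .453 -.2985 .18
```

```text
t 8.125 tcp [ 0.5583 -0.4012  0.2402] yaw_y 1.1625573273869423 z [ 0.0027 -0.0007 -1.    ] F [-1.1993 -0.9223 -1.1979] q [ 0.9329  0.8803 -0.8248  1.3358  0.6529  1.1992  1.223 ] op 0.0064372669902479085
shift [0.1376 0.0524 0.0598]
```

```bash
python3 -m jog '[[[0.0344,0.0131,0,0,0,0],[0.0344,0.0131,0,0,0,0],[0.0344,0.0131,0,0,0,0],[0.0344,0.0131,0,0,0,0],[0,0,0.03,0,0,0],[0,0,0.03,0,0,0],[0,0,0,0,0,0],[0,0,0,0,0,0]]]'
python3 go.py .453 -.2985 .165
python3 - <<'E'
from plant import *
import cv2
d=snapshot("scene");cv2.imwrite("pics/s3.png",cv2.resize(d["frame"][120:320,220:420,::-1],(600,600),interpolation=2))
E
```

```text
clock: 9.12
tool_pos: [0.4525, -0.2979, 0.1789]
eef_rot: [0.202, 0.979, 0.0, 0.0]
contact_force: [0.7, -0.5, 0.6]
opening: 0.007
finger_force: 0.0
t 9.125 tcp [ 0.4525 -0.2979  0.1789] yaw_y 1.1630176597320052 z [ 0.0002  0.0007 -1.    ] F [ 0.6739 -0.5472  0.5501] q [ 0.9585  0.7734 -0.7979  1.8603  0.7402  0.8339  0.938 ] op 0.00729933740425809
shift [-0.0007 -0.0003  0.0139]
```

View pics/s3.png

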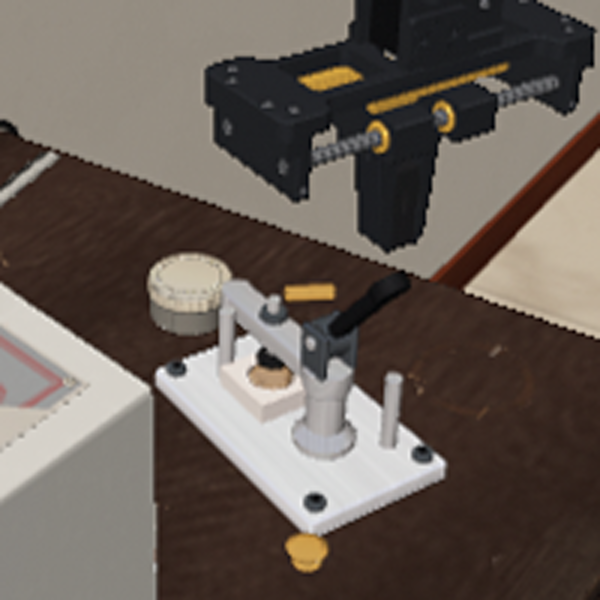

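```bash
python3 -m jog '[[[0,0,0.012,0,0,0],[0,0,0.012,0,0,0],[0.005,0,0.008,0,0,0],[0.005,0,0.005,0,0,0],[0.005,0,0.006,0,0,0],[0.004,0,0.006,0,0,0],[0.004,0,0.007,0,0,0],[0.003,0,0.007,0,0,0],[0.0025,0,0.007,0,0,0],[0,0,0,0,0,0]]]'
python3 go.py
python3 -m jog '[[[0.002,0,0.007,0,0,0],[0.001,0,0.006,0,0,0],[0,0,0.002,0,0,0],[0,0,0,0,0,0]]]'
python3 go.py
```

```text
clock: 10.42
tool_pos: [0.4249, -0.2862, 0.1079]
eef_rot: [0.202, 0.979, 0.0, -0.001]
contact_force: [-0.6, -0.1, -0.3]
opening: 0.008
finger_force: 0.0
t 10.425 tcp [ 0.4249 -0.2862  0.1079] yaw_y 1.163259876730003 z [-0.0028  0.0008 -1.    ] F [-0.6193 -0.1164 -0.2549] q [ 0.9074  0.8406 -0.6849  1.9954  0.9022  0.6448  0.779 ] op 0.007645408086942135
clock: 10.92
tool_pos: [0.4234, -0.2856, 0.0947]
eef_rot: [0.202, 0.979, -0.001, 0.0]
contact_force: [-1.7, 0.0, 14.7]
opening: 0.006
finger_force: 7.2
t 10.925 tcp [ 0.4234 -0.2856  0.0947] yaw_y 1.163192901193058 z [ 0.0002 -0.0016 -1.    ] F [-1.7198  0.024  14.6867] q [ 0.8922  0.8567 -0.6579  2.0105  0.9416  0.6101  0.7426] op 0.006247148437765822
```

```bash
python3 -m jog '[[[0,0,0.001,0,0,0],[0,0,0,0,0,0],[0,0,0,0,0,0],[0,0,-0.01,0,0,0],[0,0,-0.03,0,0,0],[0,0,-0.04,0,0,0],[0,0,-0.04,0,0,0],[0,0,0,0,0,0],[0,0,0,0,0,0]]]'
python3 - <<'E'
from plant import *
import cv2
d=snapshot("scene");cv2.imwrite("pics/s4.png",cv2.resize(d["frame"][120:320,220:420,::-1],(600,600),interpolation=2))
E
```

```text
clock: 12.05
tool_pos: [0.4224, -0.2855, 0.2118]
eef_rot: [0.203, 0.979, -0.0, -0.001]
contact_force: [-0.7, -0.2, 0.3]
opening: 0.008
finger_force: 0.0
```

View pics/s4.png

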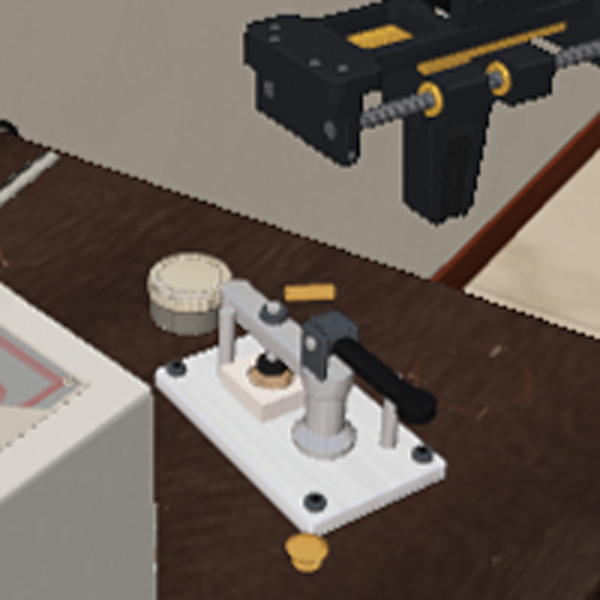

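The picture shows the strap home on its pin, the lever level (its pad at about (415,403)), the foot on the button and the bystanders where they were.

```bash
python3 -c "
from plant import *
print(finish_job())"
```

```text
the job is handed in; nothing more can be done
None
```

The button is clamped and the job is handed in at about 12 s on the robot's clock: the strap is on its stop, the lever is level on its hard stop, the button is in its nest and the other items look unmoved. The hand-in returned no verdict.

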